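# Shake-test the objective canisters and put the forgotten lens away dry

## Task

The three black objective canisters on the bench should be empty, but one still has its lens in it: pick them up and feel by weight or rattle which one. Stand that one upright in the grey dry box and push the box's lid fully shut; leave the two empty ones standing upright on the spots where they stood. Do not drop a canister or knock one over.

Things in the scene. Friction and masses are not known exactly. Their poses are not given: they have to be found in the camera images.
- canister_a_mid (a point): black objective-lens canister with a white knurled foot, screwed shut, 41 mm across, 67 mm tall, opaque; this point is the middle, half-way up (33.5 mm above its underside), z axis up through its cover. Empty it weighs 40 to 80 g; one of the three, looking just the same, still has a loose metal lens in it and weighs 200 to 320 g and knocks when shaken
- canister_b_mid (a point): black objective-lens canister with a white knurled foot, screwed shut, 41 mm across, 67 mm tall, opaque; this point is the middle, half-way up (33.5 mm above its underside), z axis up through its cover. Empty it weighs 40 to 80 g; one of the three, looking just the same, still has a loose metal lens in it and weighs 200 to 320 g and knocks when shaken
- canister_c_mid (a point): black objective-lens canister with a white knurled foot, screwed shut, 41 mm across, 67 mm tall, opaque; this point is the middle, half-way up (33.5 mm above its underside), z axis up through its cover. Empty it weighs 40 to 80 g; one of the three, looking just the same, still has a loose metal lens in it and weighs 200 to 320 g and knocks when shaken
- dry_box: grey open-topped dry box fixed to the bench, 150 (its x) x 200 (its y) x 85 mm high, walls 5 mm, clear lid hinged along its far (+x) top edge; origin at the centre of its underside, x axis to the hinge side, y axis to its left end, where a white desiccant cartridge 30 mm wide lies along the end wall up to 38 mm above the underside; a round humidity dial is on its front
- box_space (a point): centre of the free black floor of the dry box, 8 mm above its underside; free floor round it: 55 mm to the front wall, 85 mm to the far wall, 75 mm to the right end wall, 80 mm to the cartridge
- dry_box_lid (a joint): dry-box lid angle in rad: 0 shut flat on the rim, 1.57 upright, 1.75 stop leaning back. The hinge is stiff: the lid stays where it is left; 3 N at the lip moves it
- lid_hinge (a point): middle of the lid's hinge axis (axis along the box's y), 85 mm above the box's underside, 75 mm behind its centre
- lid_lip (a point): middle of the black finger lip (60 mm wide, 6 mm thick) on the lid's free edge, 157 mm from the hinge axis; the lid is a 6 mm plate 150 x 200 mm
Things that resemble listed ones, but are neither listed nor needed, are in the scene too. What is shaped like the part that bears canister_b_mid but purple or yellow is not meant.

How it is judged:
By the outcome, as a careful person would: the job done as asked, in the order asked, and still so for the second after the job is handed in, with the robot touching nothing.
It also fails if it takes over 72 s, if anything falls off the work surface, if the arm or the gripper's body presses on something with over 40 N, if the wrist force passes 120 N, or if a joint passes its speed limit or range.

## Robot

A 7-joint arm with a two-finger parallel gripper is mounted at the origin on a cart in front of the work surface, level with it; the furniture and walls round the work are solid. World frame = base frame: x ahead of the robot, y to its left, z up, the work surface at z = 0. Lengths are in m, angles in rad, forces in N, time in s.
With the tool pointing down it reaches from about 0.425 to 1.025 m from the base axis. Payload 3.6 kg.
Tool frame: the origin (TCP) lies at the very end of the fingers, on their centre line; the grasp point (between the pads) lies robot.tcp_to_grasp behind it (robot.tcp_to_grasp is the distance from the TCP to the grasp point, in m); z points along the fingers, y is the line along which they close (so a half turn about z gives the same grasp; the last joint's range is limited). The gripper opens to 85 mm and grips with 20 to 120 N. Pads are 22 mm wide; open, the fingers measure 114 mm over their backs; the gripper's body (76 mm by 85 mm) begins 54 mm behind the grasp point. The pads swing forward as they close: fully open they stand 13 mm farther back than shut.
Start: joints at [-1.232, 0.591, 0.048, 1.609, -0.033, 0.943, -0.034], TCP at [0.303, 0.658, 0.231] pointing down, gripper open.
Joint ranges: [-2.69, 2.69], [-0.47, 2.24], [-1.27, 1.36], [0.19, 2.51], [-1.53, 4.68], [0.08, 2.07], [-3.09, 3.09]. Speed limits (rad/s): [2.57, 2.57, 3.14, 3.14, 3.14, 3.14, 3.14].

## Interface

Orientations are given as a unit quaternion [x, y, z, w].
In Python, from bench import robot gives the robot as it stands.
- The arm moves only by the tool carry_out, never from a script. Its argument "increments" is a list of rows, each a list of 7 numbers: the finger opening in m, from 0 to 0.0854, then the shift along the tool's x, y, z in m, then the turn, a rotation vector about the tool's x, y, z in degrees. In form: [[gripper, tx, ty, tz, rx, ry, rz], ...]. A call has 1 to 8 rows; each row is the pose to reach, as a shift and turn from the pose commanded when the call began, along the tool's axes at that moment; what a row does not reach only later rows make up. A row lasts 1/10 s, in which the tool goes at most 50 mm and 8.59 degrees, less where a joint would pass 70% of its speed; a pose out of reach is approached as far as the arm can. A call with a gripper value outside its range is refused whole. The fingers move at their own pace and stop on an object; "grip_force" is the grip in N (left out, the last holds). Time passes only in rows, so rows that repeat a pose let the fingers close. It gives the time, the measured TCP pose, the force, the opening and the grip force at its end, in the units of the state.
- robot.sense(): the state, without advancing time (a new reading comes with each control period).
- robot.snapshot(name): name is "scene" or "top"; returns the picture (420x560x3 uint8, blue, green, red); there is no depth.
- robot.camera_model(name): a dict with "fx", "fy", "cx", "cy" (pixels), "distortion" ([k1, k2, p1, p2, k3] as OpenCV has them; the pictures are not rectified), "camera_from_world" (4x4, takes a point from world to camera coordinates). Camera axes: x right, y down, z forward; pixel columns grow to the right and rows downward; lengths in m; the calibration is good to about 2 mm. A picture is of the moment at which its call begins. camera_model takes no time and is no camera call.
- robot.finish_job(): hands the job in; it is judged then, once.
The state is a dict: "time_s": time; "qpos": joint angles; "qvel": joint speeds; "joint_torque": joint torques, N m; "tcp_pos": TCP position; "ee_rot": TCP orientation; "ft_force": force on the tool from outside, world axes, zero at the start; "torque": the same for the moment, N m; "finger_gap": opening from 0.0 (shut) to 1.0 (fully open); "grip_force": force on a finger pad.
Only numpy, scipy, OpenCV 4.12 (cv2) and the standard library are available. Lean on these libraries where they do the work, as an engineer would, in place of code of your own. Each camera call takes 0.05 s, during which the arm holds its last target. There are 200 camera calls.

## Working session

There is one attempt and no reset: what is moved stays moved. The work goes in short steps, Python scripts to look and compute and a tool call to move; the robot and the scene stay as the last step left them, time stands still between calls to the robot, and variables do not carry over. Pictures are saved under pics/ and viewed, at most 10 in all, crops included, and the job is handed in when it is done.

Besides the shell and the picture viewer there is one more tool, called after "Call:" in YAML: its name, and indented under it one key for each argument. carry_out: Moves the arm, as the interface text tells. Its arguments: {"type":"object","properties":{"increments":{"type":"array"},"grip_force":{"type":"number"}},"required":["increments"]}

```bash
mkdir -p pics; ls; python3 - <<'E'
from bench import robot
import cv2
for n in("scene","top"):
    cv2.imwrite(f"pics/{n}0.png",robot.snapshot(n)); m=robot.camera_model(n); print(n,m)
s=robot.sense();print(s, robot.tcp_to_grasp)
E
```

```text
pics
scene {'fx': 405.0916659764034, 'fy': 405.0916659764034, 'cx': 276.11192356114316, 'cy': 210.84914244246153, 'distortion': array([-0.09500222,  0.        ,  0.        ,  0.        ,  0.        ]), 'camera_from_world': array([[ 0.46870937, -0.88335101,  0.00158926, -0.26520031],
       [-0.60776962, -0.3237894 , -0.72510448,  0.36270672],
       [ 0.64103636,  0.33889736, -0.68863703,  0.7786562 ],
       [ 0.        ,  0.        ,  0.        ,  1.        ]])}
top {'fx': 386.5815963749197, 'fy': 386.5815963749197, 'cx': 277.187395767388, 'cy': 213.26973788271792, 'distortion': array([-0.10544961,  0.        ,  0.        ,  0.        ,  0.        ]), 'camera_from_world': array([[ 0.01163284, -0.99965416,  0.02358483, -0.08085262],
       [-0.98897744, -0.01498399, -0.14730615,  0.47028949],
       [ 0.1476086 , -0.02161128, -0.98880971,  0.87511299],
       [ 0.        ,  0.        ,  0.        ,  1.        ]])}
{'time_s': 0.1, 'qpos': array([-1.23247172,  0.59200245,  0.04834562,  1.6097054 , -0.03325411,
        0.94268921, -0.03371632]), 'qvel': array([ 0.00091414, -0.00164645,  0.00156507, -0.00185692,  0.00099502,
        0.0009149 ,  0.0005914 ]), 'joint_torque': array([ 4.84423625e-03, -5.49996150e+01,  1.55312229e+00, -1.98823982e+01,
        9.67749656e-03,  3.82974351e-03, -1.35836549e-05]), 'tcp_pos': array([0.30314669, 0.65775902, 0.23027004]), 'ee_rot': array([ 2.14211003e-01,  9.76786899e-01, -9.91831295e-04, -1.29660715e-04]), 'ft_force': array([-0.13773922,  0.57992877, -0.43997858]), 'torque': array([ 0.01420233,  0.05815189, -0.03811153]), 'grip_force': 0.0, 'finger_gap': 0.9990502028862224} 0.0187
```

View pics/scene0.png

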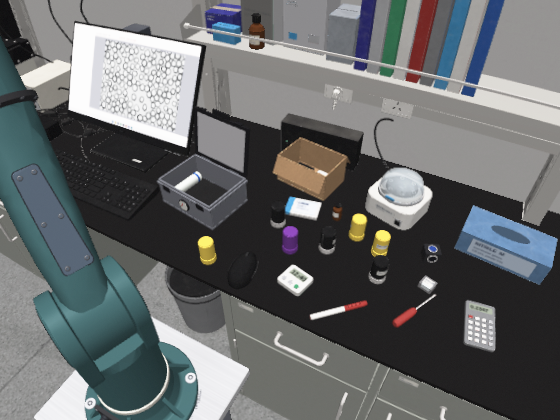

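View pics/top0.png

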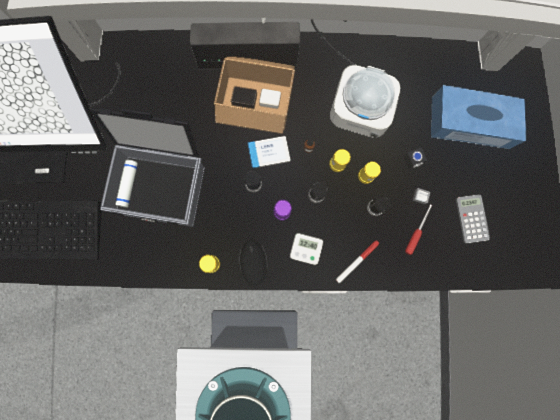

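The scene view shows black canisters with white feet at about (278,214), (327,240) and (378,269). In the top view they are at (254,181), (318,193) and (379,207). Lookalikes in the top view are yellow (209,264), (340,160), (371,172), purple (283,210), the mouse (253,260), the small brown bottle (309,146) and the black block in the carton (244,97). The dry box is at (152,185) with its lid open. I'll check the choice in one close crop.

```bash
python3 - <<'E'
import cv2,numpy as np
s=cv2.imread("pics/scene0.png");t=cv2.imread("pics/top0.png")
def c(im,x,y,w,h,k):
    return cv2.resize(np.clip(im[y:y+h,x:x+w].astype(float)*1.6+15,0,255).astype(np.uint8),None,fx=k,fy=k,interpolation=cv2.INTER_CUBIC)
a=np.hstack([c(s,x-20,y-25,40,45,6) for x,y in((278,214),(327,240),(378,269))])
b=np.hstack([c(t,x-20,y-22,40,45,6) for x,y in((254,181),(318,193),(379,207))])
cv2.imwrite("pics/c1.png",np.vstack([a,b]))
cv2.imwrite("pics/c2.png",np.vstack([c(s,150,100,110,125,4)[:, :440]]) if 0 else np.hstack([c(s,150,105,110,120,3.5),c(t,93,105,120,120,3.5)]))
E
```

```text
(no output)
```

View pics/c1.png

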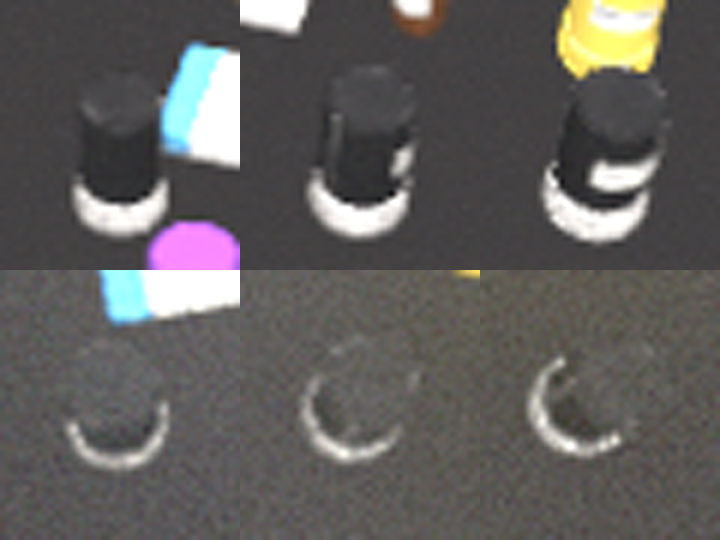

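View pics/c2.png

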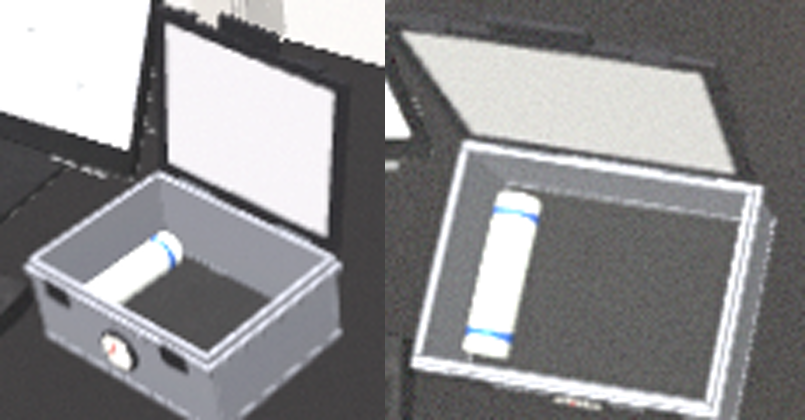

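The crops confirm three black canisters with white feet, and the box with the cartridge at its left end. Rim corners in the top view are about (117,146), (201,158), (186,223) and (102,208), and the lid is nearly upright.

```bash
cat > h.py <<'E'
import cv2,numpy as np
from scipy.optimize import least_squares
from scipy.spatial.transform import Rotation as R
from bench import robot
def ray(n,px,z):
    m=robot.camera_model(n);K=np.array([[m['fx'],0,m['cx']],[0,m['fy'],m['cy']],[0,0,1]])
    u=cv2.undistortPoints(np.array(px,float).reshape(-1,1,2),K,np.array(m['distortion']))[:,0]
    T=m['camera_from_world'];d=np.c_[u,np.ones(len(u))]@T[:3,:3];o=-T[:3,:3].T@T[:3,3]
    z=np.broadcast_to(z,len(d));return o+d*((z-o[2])/d[:,2])[:,None]
def proj(n,P):
    m=robot.camera_model(n);K=np.array([[m['fx'],0,m['cx']],[0,m['fy'],m['cy']],[0,0,1]]);T=m['camera_from_world']
    return cv2.projectPoints(np.array(P,float).reshape(-1,1,3),cv2.Rodrigues(T[:3,:3])[0],T[:3,3],K,np.array(m['distortion']))[0][:,0]
def go(target,yaw=None):
    "shift (mm) in tool axes to world target; pose now"
    s=robot.sense();r=R.from_quat(s['ee_rot']);print('tool shift mm',(r.inv().apply(np.array(target)-s['tcp_pos'])*1000).round(1), 'axes x',r.as_matrix()[:,0].round(3),'y',r.as_matrix()[:,1].round(3),'z',r.as_matrix()[:,2].round(3))
E
python3 - <<'E'
from h import *
def foot(n,im,p):
    x,y=p;w=im[y-24:y+24,x-17:x+17].astype(int)
    mk=((w.min(2)>(110 if n=='scene' else 75))&(w.max(2)-w.min(2)<30)).astype(np.uint8)
    k,lab,st,ce=cv2.connectedComponentsWithStats(mk,connectivity=8)
    j=[i for i in range(1,k)]
    # component nearest the expected foot spot with wide extent
    j=min(j,key=lambda i:np.hypot(*(ce[i]-fp(n)))-0.3*min(st[i,4],60))
    m=lab==j; pts=[]
    for c in np.unique(np.where(m)[1]): pts.append((c+x-17,np.where(m[:,c])[0].max()+y-24+.5))
    P=ray(n,pts,0)
    f=least_squares(lambda q:np.hypot(*(P[:,:2]-q).T)-.0205,P[:,:2].mean(0)+[0.015,0],loss='soft_l1',f_scale=.001)
    print(n,p,st[j],f.x.round(4),(f.fun*1e3).round(1))
def fp(n): return np.array([17,32] if n=='scene' else [17,30])
for n,ps in(("scene",((278,214),(327,240),(378,269))),("top",((254,181),(318,193),(379,207)))):
    im=cv2.imread(f"pics/{n}0.png")
    for p in ps: foot(n,im,p)
C=ray("top",[(117.3,146.4),(200.7,158.4),(186.4,222.7),(101.6,208.4)],.085);print(C.round(4),C.mean(0))
C2=ray("scene",[(150+160/3.5,105+175/3.5),(150+340/3.5,105+265/3.5),(150+205/3.5,105+362/3.5),(150+28/3.5,105+268/3.5)],.085);print(C2.round(4),C2.mean(0))
for c in(C,C2):
    print([np.hypot(*(c[i]-c[(i+1)%4])[:2]).round(3) for i in range(4)],np.degrees(np.arctan2(*(c[0]-c[3]+c[1]-c[2])[1::-1])))
E
```

```text
scene (278, 214) [10 31 14  7 58] [ 0.5529 -0.0124] [-1.2  1.1 -0.9  0.5 -0.8 -1.7  1.5  1.4  1.6 -1.6 -0.6  0.8 -0.5 -0.7]
scene (327, 240) [ 9 30 16  8 60] [ 0.5286 -0.1687] [-1.3 -2.1 -0.1  1.  -0.4 -1.6  0.9  0.4  0.3  0.5  0.9 -1.3 -0.  -0.9
 -2.1 -0.2]
scene (378, 269) [ 8 31 17  8 68] [ 0.4979 -0.3156] [-0.9  0.4  0.8 -0.9 -2.5 -0.8  1.3  0.7  0.4  0.3  0.6  1.1 -0.6 -1.5
 -1.5 -0.6  1.2]
top (254, 181) [ 8 24 17 11 47] [ 0.5498 -0.0146] [-0.1  0.6  0.4  0.7 -0.7  0.6 -0.2 -0.6 -0.8 -0.6 -0.1  0.6 -0.6  0.7
  0.4  0.7 -0.2]
top (318, 193) [ 7 24 16 10 41] [ 0.5256 -0.1716] [ 0.3 -1.5 -0.  -0.   0.6 -0.6  0.9  0.3  0.1  0.1  0.4 -1.4 -0.4 -1.2
  0.4  0.5]
top (379, 207) [ 5 19 15 14 52] [ 0.4951 -0.3185] [ 0.6  0.3 -0.3 -0.3  0.3 -0.9  0.6  0.1 -0.2 -0.1  0.3 -1.4 -0.3  1.
  0.7]
[[0.6149 0.2987 0.085 ]
 [0.5878 0.1024 0.085 ]
 [0.4398 0.1279 0.085 ]
 [0.4691 0.3233 0.085 ]] [0.52789148 0.21306762 0.085     ]
[[0.6129 0.2995 0.085 ]
 [0.5805 0.0992 0.085 ]
 [0.4368 0.1293 0.085 ]
 [0.4605 0.3183 0.085 ]] [0.5226695  0.21156521 0.085     ]
[np.float64(0.198), np.float64(0.15), np.float64(0.198), np.float64(0.148)] -9.69268261525994
[np.float64(0.203), np.float64(0.147), np.float64(0.191), np.float64(0.153)] -9.375329333023243
```

Canisters are at about (0.551,-0.014), (0.527,-0.170) and (0.497,-0.317). The box centre is about (0.527,0.213) with yaw about -9.5°. I'll set out towards the first, squaring the tool to the world.

Call:
carry_out:
  increments:
    - [0.085,-0.02,-0.02,-0.03,0,0,-6]
    - [0.085,-0.05,-0.05,-0.06,0,0,-12]
    - [0.085,-0.08,-0.08,-0.07,0,0,-18]
    - [0.085,-0.115,-0.115,-0.07,0,0,-24.7]
    - [0.085,-0.15,-0.15,-0.07,0,0,-24.7]
    - [0.085,-0.185,-0.185,-0.07,0,0,-24.7]
    - [0.085,-0.22,-0.22,-0.07,0,0,-24.7]
    - [0.085,-0.25,-0.25,-0.07,0,0,-24.7]
  grip_force: 30

```text
time_s: 0.9
tcp_pos: [0.4263, 0.3235, 0.301]
ee_rot: [0.001, 1.0, -0.001, -0.0]
ft_force: [0.9, -0.0, -0.6]
finger_gap: 0.994
grip_force: 0.0
```

```bash
python3 -c "
from h import *
go([.551,-.0135,.20])"
```

```text
tool shift mm [-125.5 -336.6  101.4] axes x [-1.     0.002  0.   ] y [ 0.002  1.    -0.001] z [-0.    -0.001 -1.   ]
```

Call:
carry_out:
  increments:
    - [0.085,-0.01,-0.045,0,0,0,0]
    - [0.085,-0.025,-0.09,0,0,0,0]
    - [0.085,-0.04,-0.135,0,0,0,0]
    - [0.085,-0.06,-0.18,0,0,0,0]
    - [0.085,-0.08,-0.225,0,0,0,0]
    - [0.085,-0.1,-0.265,0.02,0,0,0]
    - [0.085,-0.12,-0.305,0.05,0,0,0]
    - [0.085,-0.1255,-0.3366,0.09,0,0,0]

```text
time_s: 1.7
tcp_pos: [0.5539, -0.0094, 0.2157]
ee_rot: [0.001, 1.0, -0.0, 0.003]
ft_force: [0.8, 0.2, 0.3]
finger_gap: 0.998
grip_force: 0.0
```

Call:
carry_out:
  increments:
    - [0.085,0,0,0.03,0,0,0]
    - [0.085,0,0,0.06,0,0,0]
    - [0.085,0,0,0.09,0,0,0]
    - [0.085,0,0,0.09,0,0,0]

```text
time_s: 2.1
tcp_pos: [0.5471, -0.0069, 0.1214]
ee_rot: [0.0, 1.0, -0.0, -0.004]
ft_force: [-1.5, -0.1, -0.4]
finger_gap: 0.992
grip_force: 0.0
```

```bash
python3 - <<'E'
from h import *
go([.551,-.0135,.0285])
a=robot.snapshot("scene");b=robot.snapshot("top")
cv2.imwrite("pics/d1.png",np.hstack([cv2.resize(a[140:280,200:340],None,fx=2.8,fy=2.8),cv2.resize(b[110:250,180:320],None,fx=2.8,fy=2.8)]))
E
```

```text
tool shift mm [-4.7 -6.5 92.9] axes x [-1.     0.001  0.009] y [ 0.001  1.    -0.   ] z [-0.009 -0.    -1.   ]
```

View pics/d1.png

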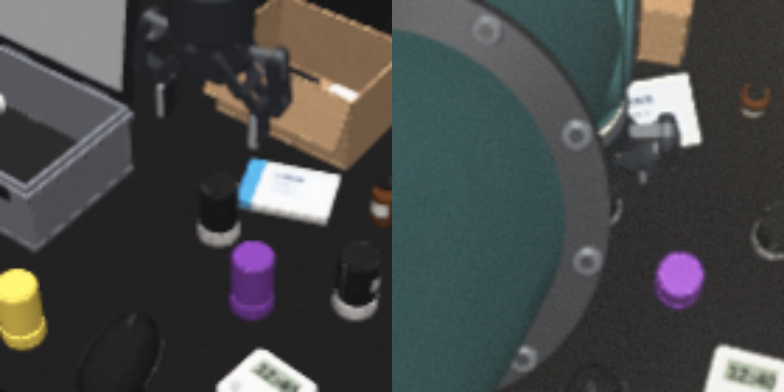

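The gripper hangs over canister a (scene crop (217,210)) with its fingers either side of it, and nothing is near the fingers.

Call:
carry_out:
  increments:
    - [0.085,0,0,0.01,0,0,0]
    - [0.085,0,0,0.02,0,0,0]
    - [0.085,0,0,0.02,0,0,0]
    - [0.085,0,0,0.02,0,0,0]
    - [0.085,0,0,0.02,0,0,0]

```text
time_s: 2.7
tcp_pos: [0.5508, -0.0068, 0.1054]
ee_rot: [0.0, 1.0, 0.0, 0.0]
ft_force: [-0.3, 0.4, 0.8]
finger_gap: 0.995
grip_force: 0.0
```

```bash
python3 - <<'E'
from h import *
go([.551,-.0135,.03]);print(robot.sense()['ft_force'])
E
```

```text
tool shift mm [-0.1 -6.7 75.4] axes x [-1.     0.001 -0.001] y [0.001 1.    0.   ] z [ 0.001  0.    -1.   ]
[-0.28279136  0.44096011  0.76590007]
```

Call:
carry_out:
  increments:
    - [0.085,0,-0.0067,0,0,0,0]
    - [0.085,0,-0.0067,0.02,0,0,0]
    - [0.085,0,-0.0067,0.04,0,0,0]
    - [0.085,0,-0.0067,0.06,0,0,0]
    - [0.085,0,-0.0067,0.075,0,0,0]
    - [0.085,0,-0.0067,0.075,0,0,0]
    - [0.085,0,-0.0067,0.075,0,0,0]

```text
time_s: 3.4
tcp_pos: [0.5506, -0.0138, 0.0302]
ee_rot: [0.0, 1.0, -0.0, -0.0]
ft_force: [0.6, 0.5, 1.0]
finger_gap: 0.999
grip_force: 0.0
```

Call:
carry_out:
  increments:
    - [0.06,0,0,0,0,0,0]
    - [0.05,0,0,0,0,0,0]
    - [0.043,0,0,0,0,0,0]
    - [0.038,0,0,0,0,0,0]
    - [0.03,0,0,0,0,0,0]
    - [0.03,0,0,0,0,0,0]
    - [0.03,0,0,0,0,0,0]
  grip_force: 30

```text
time_s: 4.1
tcp_pos: [0.551, -0.0135, 0.0308]
ee_rot: [0.0, 1.0, 0.0, 0.001]
ft_force: [-0.5, -0.6, 5.8]
finger_gap: 0.45
grip_force: 29.6
```

```bash
python3 - <<'E'
from h import *
go([.551,-.0135,.03]);s=robot.sense();print(s['ft_force'],s['finger_gap'],s['grip_force'],s['joint_torque'].round(2))
E
```

```text
tool shift mm [-0.   0.   0.8] axes x [-1.     0.001 -0.001] y [0.001 1.    0.   ] z [ 0.001  0.    -1.   ]
[-0.4791434  -0.61657572  5.81996227] 0.4495900601821765 29.605503603816032 [-3.000e-02 -4.472e+01  1.790e+00 -7.640e+00 -1.000e-02 -2.100e-01
 -3.000e-02]
```

Call:
carry_out:
  increments:
    - [0.03,0,0,-0.008,0,0,0]
    - [0.03,0,0,-0.018,0,0,0]
    - [0.03,0,0,-0.028,0,0,0]
    - [0.03,0,0,-0.035,0,0,0]
    - [0.03,0,0,-0.04,0,0,0]
    - [0.03,0,0,-0.04,0,0,0]
    - [0.03,0,0,-0.04,0,0,0]
    - [0.03,0,0,-0.04,0,0,0]

```text
time_s: 4.9
tcp_pos: [0.5502, -0.0135, 0.0698]
ee_rot: [0.0, 1.0, -0.0, -0.0]
ft_force: [-0.2, 0.4, -0.5]
finger_gap: 0.448
grip_force: 30.3
```

```bash
python3 - <<'E'
from h import *
F=[]
for i in range(4): F.append(robot.sense()['ft_force']);robot.snapshot("top")
a=robot.snapshot("scene")
print(np.array(F).round(2)); s=robot.sense(); print(s['time_s'],s['finger_gap'],s['torque'])
go([.551,-.0135,.03])
cv2.imwrite("pics/e1.png",cv2.resize(a[140:280,200:340],None,fx=2.8,fy=2.8))
E
```

```text
[[-0.23  0.36 -0.53]
 [ 0.53  1.03 -0.37]
 [-0.06 -0.1  -1.43]
 [ 0.76 -0.08 -0.27]]
5.15 0.4508000076276144 [-0.05003523  0.02051638 -0.02655866]
tool shift mm [-0.7  0.1 39.8] axes x [-1.     0.001  0.001] y [ 0.001  1.    -0.   ] z [-0.001 -0.    -1.   ]
```

View pics/e1.png

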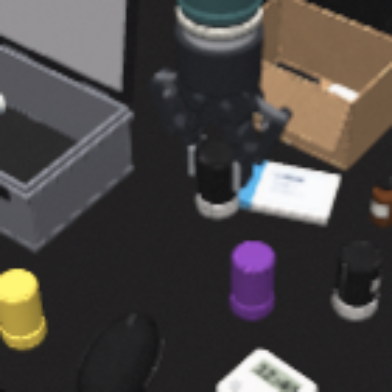

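Canister a (crop (215,180)) is held clear of the bench. It reads about -0.6 N, so it is empty and goes back on its spot.

Call:
carry_out:
  increments:
    - [0.03,0,0,0.01,0,0,0]
    - [0.03,0,0,0.02,0,0,0]
    - [0.03,0,0,0.03,0,0,0]
    - [0.03,0,0,0.036,0,0,0]
    - [0.03,0,0,0.0392,0,0,0]
    - [0.03,0,0,0.0392,0,0,0]
    - [0.03,0,0,0.0392,0,0,0]

```text
time_s: 5.85
tcp_pos: [0.5499, -0.0136, 0.0309]
ee_rot: [0.0, 1.0, 0.0, -0.001]
ft_force: [-1.3, -0.5, 2.1]
finger_gap: 0.445
grip_force: 30.6
```

```bash
python3 - <<'E'
from h import *
go([.551,-.0135,.03]);s=robot.sense();print(s['ft_force'])
E
```

```text
tool shift mm [-1.1  0.1  0.9] axes x [-1.     0.001  0.001] y [0.001 1.    0.   ] z [-0.001  0.    -1.   ]
[-1.266293   -0.48977393  2.0506211 ]
```

Call:
carry_out:
  increments:
    - [0.045,0,0,0,0,0,0]
    - [0.06,0,0,0,0,0,0]
    - [0.085,0,0,0,0,0,0]
    - [0.085,0,0,0,0,0,0]
    - [0.085,0,0,-0.01,0,0,0]
    - [0.085,0,0,-0.04,0,0,0]
    - [0.085,0,0,-0.08,0,0,0]
    - [0.085,0,0,-0.1,0,0,0]

```text
time_s: 6.65
tcp_pos: [0.5519, -0.0137, 0.1341]
ee_rot: [0.0, 1.0, 0.0, 0.002]
ft_force: [-0.4, 0.2, -0.4]
finger_gap: 0.992
grip_force: 0.0
```

Call:
carry_out:
  increments:
    - [0.085,0.005,-0.03,0,0,0,0]
    - [0.085,0.012,-0.07,0,0,0,0]
    - [0.085,0.018,-0.11,0,0,0,0]
    - [0.085,0.023,-0.15,0,0,0,0]
    - [0.085,0.023,-0.1565,0,0,0,0]
    - [0.085,0.023,-0.1565,0,0,0,0]
    - [0.085,0.023,-0.1565,0,0,0,0]

```text
time_s: 7.35
tcp_pos: [0.5277, -0.1686, 0.1311]
ee_rot: [-0.0, 1.0, 0.001, 0.0]
ft_force: [0.6, 0.4, 0.0]
finger_gap: 0.995
grip_force: 0.0
```

```bash
python3 - <<'E'
from h import *
go([.527,-.170,.03])
a=robot.snapshot("scene");b=robot.snapshot("top")
cv2.imwrite("pics/f1.png",np.hstack([cv2.resize(a[140:300,220:420],None,fx=2.4,fy=2.4),cv2.resize(b[110:270,220:340],None,fx=2.4,fy=2.4)]))
E
```

```text
tool shift mm [  0.7  -1.5 101.1] axes x [-1.    -0.001 -0.   ] y [-0.001  1.     0.001] z [ 0.     0.001 -1.   ]
```

View pics/f1.png

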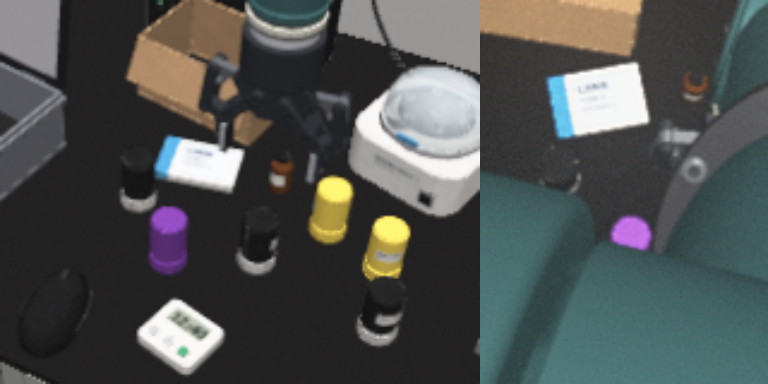

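Canister a stands upright at (138,180), and the gripper is above b at (258,240). Down, grip and lift b.

Call:
carry_out:
  increments:
    - [0.085,0.0007,-0.0015,0.02,0,0,0]
    - [0.085,0.0007,-0.0015,0.045,0,0,0]
    - [0.085,0.0007,-0.0015,0.07,0,0,0]
    - [0.085,0.0007,-0.0015,0.09,0,0,0]
    - [0.085,0.0007,-0.0015,0.1,0,0,0]
    - [0.085,0.0007,-0.0015,0.1,0,0,0]
    - [0.07,0.0007,-0.0015,0.1,0,0,0]
    - [0.055,0.0007,-0.0015,0.1,0,0,0]

```text
time_s: 8.25
tcp_pos: [0.5275, -0.1715, 0.0318]
ee_rot: [0.0, 1.0, -0.0, 0.001]
ft_force: [0.5, -0.8, 0.3]
finger_gap: 0.688
grip_force: 0.0
```

Call:
carry_out:
  increments:
    - [0.045,0,0,0,0,0,0]
    - [0.04,0,0,0,0,0,0]
    - [0.03,0,0,0,0,0,0]
    - [0.03,0,0,0,0,0,0]
    - [0.03,0,0,0,0,0,0]
  grip_force: 40

```text
time_s: 8.75
tcp_pos: [0.5274, -0.171, 0.0319]
ee_rot: [0.0, 1.0, 0.0, 0.001]
ft_force: [0.1, 1.4, 6.4]
finger_gap: 0.453
grip_force: 39.6
```

Call:
carry_out:
  increments:
    - [0.03,0,0,-0.008,0,0,0]
    - [0.03,0,0,-0.018,0,0,0]
    - [0.03,0,0,-0.028,0,0,0]
    - [0.03,0,0,-0.035,0,0,0]
    - [0.03,0,0,-0.04,0,0,0]
    - [0.03,0,0,-0.04,0,0,0]
    - [0.03,0,0,-0.04,0,0,0]
    - [0.03,0,0,-0.04,0,0,0]

```text
time_s: 9.55
tcp_pos: [0.5264, -0.1714, 0.0705]
ee_rot: [0.0, 1.0, 0.0, -0.0]
ft_force: [0.1, 0.7, -1.7]
finger_gap: 0.45
grip_force: 40.5
```

```bash
python3 - <<'E'
from h import *
F=[]
for i in range(6): F.append(robot.sense()['ft_force']);robot.snapshot("top")
print(np.array(F).round(2)[:,2]); s=robot.sense(); print(s['time_s'],s['finger_gap'],s['grip_force'])
go([.527,-.170,.03])
E
```

```text
[-1.68 -2.52 -2.13 -1.3  -2.52 -2.04]
9.85 0.4492661252667813 40.50801019649953
tool shift mm [-0.4  1.5 40.7] axes x [-1.     0.001  0.   ] y [0.001 1.    0.   ] z [-0.  0. -1.]
```

b reads about -2.0 N, well above the 0.8 N of an empty, so it holds the lens. I'll carry it to the box and weigh it again on the way.

Call:
carry_out:
  increments:
    - [0.03,0,0,-0.02,0,0,0]
    - [0.03,0,0,-0.05,0,0,0]
    - [0.03,0,0,-0.08,0,0,0]
    - [0.03,0,0.02,-0.1,0,0,0]
    - [0.03,0,0.05,-0.12,0,0,0]
    - [0.03,0.005,0.085,-0.12,0,0,0]
    - [0.03,0.01,0.12,-0.12,0,0,0]
    - [0.03,0.015,0.16,-0.12,0,0,0]

```text
time_s: 10.65
tcp_pos: [0.5114, -0.011, 0.1911]
ee_rot: [0.001, 1.0, -0.0, 0.0]
ft_force: [0.7, 0.9, -2.3]
finger_gap: 0.448
grip_force: 41.0
```

Call:
carry_out:
  increments:
    - [0.03,0.002,0.04,0,0,0,0]
    - [0.03,0.004,0.08,0,0,0,0]
    - [0.03,0.006,0.12,0,0,0,0]
    - [0.03,0.007,0.155,0,0,0,0]
    - [0.03,0.007,0.185,0,0,0,0]
    - [0.03,0.007,0.205,0,0,0,0]
    - [0.03,0.007,0.2085,0,0,0,0]
    - [0.03,0.007,0.2085,0,0,0,0]

```text
time_s: 11.45
tcp_pos: [0.5046, 0.1969, 0.1906]
ee_rot: [-0.0, 1.0, -0.0, -0.0]
ft_force: [0.4, -0.8, -2.7]
finger_gap: 0.453
grip_force: 41.0
```

```bash
python3 - <<'E'
from h import *
F=[]
a=robot.snapshot("scene")
for i in range(8): robot.snapshot("top");F.append(robot.sense()['ft_force'][2])
print(np.round(F,2),np.mean(F)); s=robot.sense(); print(s['time_s'],s['finger_gap'],s['grip_force'])
go([.504,.1966,.041])
cv2.imwrite("pics/g1.png",cv2.resize(a[80:230,140:290],None,fx=3.5,fy=3.5))
E
```

```text
[-2.5  -2.02 -3.19 -2.25 -2.69 -2.22 -2.73 -2.69] -2.535651575901297
11.9 0.4564806143053222 41.000502090901136
tool shift mm [  1.1   0.3 149.9] axes x [-1.     0.002 -0.   ] y [ 0.002  1.    -0.   ] z [ 0. -0. -1.]
```

View pics/g1.png

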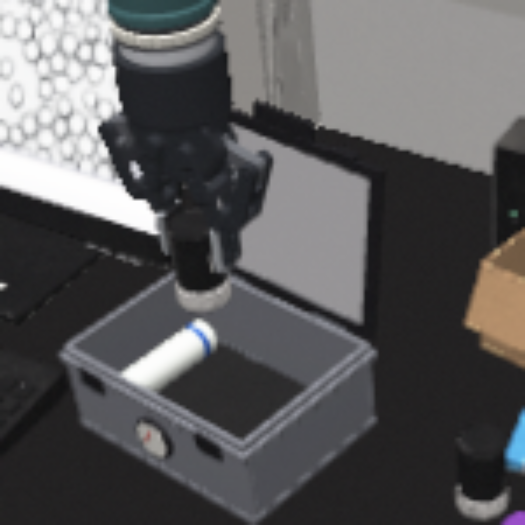

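The repeat reading is -2.5 N, which confirms b. It hangs upright (200,270) over the box, so I'll lower it.

Call:
carry_out:
  increments:
    - [0.03,0.001,0,0.03,0,0,0]
    - [0.03,0.001,0,0.06,0,0,0]
    - [0.03,0.001,0,0.09,0,0,0]
    - [0.03,0.001,0,0.115,0,0,0]
    - [0.03,0.001,0,0.13,0,0,0]
    - [0.03,0.001,0,0.137,0,0,0]
    - [0.03,0.001,0,0.142,0,0,0]
    - [0.03,0.001,0,0.142,0,0,0]

```text
time_s: 12.7
tcp_pos: [0.5042, 0.197, 0.0489]
ee_rot: [0.0, 1.0, 0.0, 0.0]
ft_force: [0.7, -0.4, -2.0]
finger_gap: 0.454
grip_force: 42.2
```

Call:
carry_out:
  increments:
    - [0.03,0,0,0.003,0,0,0]
    - [0.03,0,0,0.006,0,0,0]
    - [0.03,0,0,0.008,0,0,0]
    - [0.03,0,0,0.008,0,0,0]
    - [0.03,0,0,0.008,0,0,0]

```text
time_s: 13.2
tcp_pos: [0.504, 0.197, 0.041]
ee_rot: [0.0, 1.0, 0.0, 0.0]
ft_force: [-0.0, -0.9, -1.9]
finger_gap: 0.454
grip_force: 42.2
```

```bash
python3 - <<'E'
from h import *
go([.504,.1966,.040]);print(robot.sense()['ft_force'])
E
```

```text
tool shift mm [ 0.  -0.4  1. ] axes x [-1.     0.001 -0.   ] y [0.001 1.    0.   ] z [ 0.  0. -1.]
[-0.0151992  -0.85218547 -1.90564537]
```

Call:
carry_out:
  increments:
    - [0.03,0,0,0.001,0,0,0]
    - [0.03,0,0,0.002,0,0,0]
    - [0.03,0,0,0.002,0,0,0]

```text
time_s: 13.5
tcp_pos: [0.5042, 0.1971, 0.0399]
ee_rot: [0.0, 1.0, 0.0, 0.0]
ft_force: [-1.4, -0.5, 7.1]
finger_gap: 0.45
grip_force: 42.9
```

b rests on the box floor (contact force seen). I'll release it and rise, and locate the lid's top edge from the two earlier views.

Call:
carry_out:
  increments:
    - [0.045,0,0,0,0,0,0]
    - [0.055,0,0,0,0,0,0]
    - [0.065,0,0,0,0,0,0]
    - [0.065,0,0,0,0,0,0]
    - [0.065,0,0,-0.02,0,0,0]
    - [0.065,0,0,-0.05,0,0,0]
    - [0.065,0,0,-0.09,0,0,0]
    - [0.065,0,0,-0.13,0,0,0]

```text
time_s: 14.3
tcp_pos: [0.5034, 0.1967, 0.1697]
ee_rot: [0.0, 1.0, -0.0, -0.001]
ft_force: [-0.1, 0.9, 0.7]
finger_gap: 0.758
grip_force: 0.0
```

Call:
carry_out:
  increments:
    - [0.065,0,0,-0.04,0,0,0]
    - [0.065,0.02,-0.03,-0.08,0,0,0]
    - [0.04,0.02,-0.06,-0.12,0,0,0]
    - [0.01,0.02,-0.09,-0.15,0,0,0]
    - [0.0,0.02,-0.12,-0.15,0,0,0]
    - [0.0,0.02,-0.15,-0.15,0,0,0]
    - [0.0,0.02,-0.15,-0.15,0,0,0]

```text
time_s: 15.0
tcp_pos: [0.4833, 0.042, 0.3192]
ee_rot: [0.004, 1.0, -0.001, 0.0]
ft_force: [-0.2, -0.8, -0.3]
finger_gap: 0.001
grip_force: 0.0
```

```bash
python3 - <<'E'
from h import *
def tri(ps,pt):
    o1,b1=ray("scene",[ps],1.5)[0],ray("scene",[ps],0)[0];o2,b2=ray("top",[pt],.8)[0],ray("top",[pt],0)[0]
    d1=b1-o1;d2=b2-o2;t=np.linalg.lstsq(np.c_[d1,-d2],o2-o1,rcond=None)[0]
    p,q=o1+d1*t[0],o2+d2*t[1];return (p+q)/2,np.linalg.norm(p-q)
c,s=np.cos(np.radians(-9.6)),np.sin(np.radians(-9.6))
for n,a,b in(("L",(165,10),(400,30)),("R",(348,88),(715,68))):
    P,e=tri((150+a[0]/3.5,105+a[1]/3.5),(93+(b[0]-385)/3.5,105+b[1]/3.5))
    v=P[:2]-[.527,.213];print(n,P.round(3),e.round(4),'box',(c*v[0]+s*v[1]).round(3),(-s*v[0]+c*v[1]).round(3))
a=robot.snapshot("scene");b=robot.snapshot("top")
cv2.imwrite("pics/h1.png",np.hstack([cv2.resize(a[80:230,140:290],None,fx=2.6,fy=2.6),cv2.resize(b[95:245,75:225],None,fx=2.6,fy=2.6)]))
go([.65,.19,.35])
E
```

```text
L [0.63  0.281 0.24 ] 0.002 box 0.09 0.085
R [0.613 0.105 0.229] 0.0009 box 0.103 -0.092
tool shift mm [-166.1  143.9  -31.2] axes x [-1.     0.003  0.   ] y [0.003 1.    0.   ] z [-0.  0. -1.]
```

View pics/h1.png

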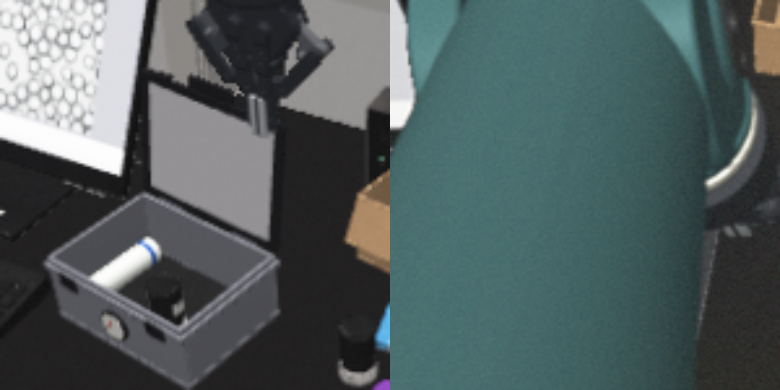

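b stands upright in the box at (165,295). The lid's free edge is about 0.237 m high and leans back to box x ≈ 0.097, about 1.7 rad. I'll take the shut fingers over and behind the lid, square to the box.

Call:
carry_out:
  increments:
    - [0.0,-0.02,0.01,-0.01,0,0,3]
    - [0.0,-0.05,0.03,-0.01,0,0,6]
    - [0.0,-0.08,0.05,-0.01,0,0,9.6]
    - [0.0,-0.11,0.07,-0.01,0,0,9.6]
    - [0.0,-0.145,0.095,-0.01,0,0,9.6]
    - [0.0,-0.17,0.113,-0.01,0,0,9.6]
    - [0.0,-0.177,0.118,-0.01,0,0,9.6]
    - [0.0,-0.177,0.118,-0.01,0,0,9.6]

```text
time_s: 15.9
tcp_pos: [0.6608, 0.1676, 0.3275]
ee_rot: [0.082, 0.997, -0.0, -0.001]
ft_force: [0.6, 0.8, -0.3]
finger_gap: 0.0
grip_force: 0.0
```

```bash
cat >> h.py <<'E'
def boxf():
    s=robot.sense();r=R.from_euler('z',-9.6,degrees=True).inv();p=s['tcp_pos']-[.527,.213,0]
    print('tcp in box',r.apply(p).round(4),'F box',r.apply(s['ft_force']).round(1),'t',s['time_s'])
E
python3 - <<'E'
from h import *
boxf();go([.66,.16,.2])
a=robot.snapshot("scene")
cv2.imwrite("pics/i1.png",cv2.resize(a[60:210,140:290],None,fx=3,fy=3))
E
```

```text
tcp in box [ 0.1395 -0.0225  0.3275] F box [ 0.4  0.9 -0.3] t 15.9
tool shift mm [ -0.7  -7.6 127.5] axes x [-0.986  0.164  0.002] y [ 0.164  0.986 -0.   ] z [-0.002  0.    -1.   ]
```

View pics/i1.png

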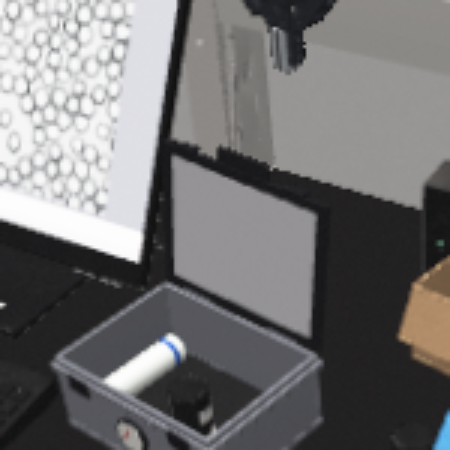

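The fingers are behind and above the lid at (285,50), clear of the monitor. That was my last picture view, so I'll go by numbers from here. Descend behind the lid.

Call:
carry_out:
  increments:
    - [0.0,-0.005,0,0.02,0,0,0]
    - [0.0,-0.005,0,0.045,0,0,0]
    - [0.0,-0.005,0,0.07,0,0,0]
    - [0.0,-0.005,0,0.095,0,0,0]
    - [0.0,-0.005,0,0.112,0,0,0]
    - [0.0,-0.005,0,0.122,0,0,0]
    - [0.0,-0.005,0,0.122,0,0,0]

```text
time_s: 16.65
tcp_pos: [0.664, 0.163, 0.2057]
ee_rot: [0.084, 0.996, -0.001, -0.002]
ft_force: [0.1, 0.4, 0.2]
finger_gap: -0.005
grip_force: 0.0
```

```bash
python3 -c "
from h import *
boxf()"
```

```text
tcp in box [ 0.1434 -0.0265  0.2057] F box [0.  0.4 0.2] t 16.65
```

Call:
carry_out:
  increments:
    - [0.0,0.02,0,0,0,0,0]
    - [0.0,0.035,0,0,0,0,0]
    - [0.0,0.05,0,0,0,0,0]
    - [0.0,0.063,0,0,0,0,0]
    - [0.0,0.076,0,0.003,0,0,0]
    - [0.0,0.089,0,0.006,0,0,0]
    - [0.0,0.101,0,0.01,0,0,0]
    - [0.0,0.112,0,0.014,0,0,0]

```text
time_s: 17.45
tcp_pos: [0.5542, 0.1829, 0.1924]
ee_rot: [0.084, 0.996, -0.0, -0.0]
ft_force: [1.7, -0.7, -0.4]
finger_gap: -0.002
grip_force: 0.6
```

```bash
python3 - <<'E'
from h import *
boxf()
E
```

```text
tcp in box [ 0.0319 -0.0252  0.1924] F box [ 1.8 -0.4 -0.4] t 17.45
```

Call:
carry_out:
  increments:
    - [0.0,0.014,0,0.008,0,0,0]
    - [0.0,0.026,0,0.018,0,0,0]
    - [0.0,0.037,0,0.03,0,0,0]
    - [0.0,0.046,0,0.042,0,0,0]
    - [0.0,0.054,0,0.056,0,0,0]
    - [0.0,0.06,0,0.07,0,0,0]
    - [0.0,0.063,0,0.082,0,0,0]
    - [0.0,0.065,0,0.093,0,0,0]

```text
time_s: 18.25
tcp_pos: [0.4898, 0.1938, 0.0987]
ee_rot: [0.084, 0.996, -0.0, -0.001]
ft_force: [-0.9, -0.9, 0.9]
finger_gap: -0.002
grip_force: 0.4
```

Call:
carry_out:
  increments:
    - [0.0,0,0,0.003,0,0,0]
    - [0.0,0,0,0.006,0,0,0]
    - [0.0,0,0,0.007,0,0,0]
    - [0.0,0,0,0.007,0,0,0]

```text
time_s: 18.65
tcp_pos: [0.4919, 0.1937, 0.093]
ee_rot: [0.084, 0.996, 0.0, 0.0]
ft_force: [-0.5, -0.1, -0.2]
finger_gap: -0.002
grip_force: 0.0
```

```bash
python3 - <<'E'
from h import *
boxf()
E
```

```text
tcp in box [-0.0314 -0.0249  0.093 ] F box [-0.4 -0.2 -0.2] t 18.65
```

Call:
carry_out:
  increments:
    - [0.0,0,0,0.001,0,0,0]
    - [0.0,0,0,0.002,0,0,0]
    - [0.0,0,0,0.003,0,0,0]
    - [0.0,0,0,0.003,0,0,0]

```text
time_s: 19.05
tcp_pos: [0.4921, 0.1938, 0.0914]
ee_rot: [0.084, 0.996, 0.0, 0.001]
ft_force: [-1.8, -1.6, 12.1]
finger_gap: -0.004
grip_force: 6.2
```

Call:
carry_out:
  increments:
    - [0.0,0,0,0.001,0,0,0]
    - [0.0,0,0,0.001,0,0,0]
    - [0.0,0,0,0.001,0,0,0]
    - [0.0,0,0,-0.01,0,0,0]
    - [0.0,0,0,-0.04,0,0,0]
    - [0.0,0,0,-0.08,0,0,0]
    - [0.0,0,0,-0.12,0,0,0]
    - [0.0,0,0,-0.16,0,0,0]

```text
time_s: 19.85
tcp_pos: [0.4911, 0.1935, 0.2516]
ee_rot: [0.084, 0.996, -0.0, 0.0]
ft_force: [0.0, 0.2, -0.8]
finger_gap: -0.002
grip_force: 0.0
```

Call:
carry_out:
  increments:
    - [0.0,0,0.04,-0.02,0,0,0]
    - [0.0,0,0.08,-0.04,0,0,0]
    - [0.0,0,0.12,-0.06,0,0,0]
    - [0.0,0,0.16,-0.08,0,0,0]
    - [0.0,0,0.2,-0.08,0,0,0]
    - [0.0,0,0.24,-0.08,0,0,0]
    - [0.0,0,0.27,-0.08,0,0,0]
    - [0.0,0,0.27,-0.08,0,0,0]

```text
time_s: 20.65
tcp_pos: [0.5346, 0.4661, 0.329]
ee_rot: [0.081, 0.997, 0.002, -0.001]
ft_force: [-0.3, -0.2, 0.4]
finger_gap: -0.002
grip_force: 0.0
```

```bash
python3 - <<'E'
from h import *
boxf()
t=robot.snapshot("top");s=robot.snapshot("scene");t0=cv2.imread("pics/top0.png");s0=cv2.imread("pics/scene0.png")
for n,im,im0,ps in(("scene",s,s0,((278,214),(327,240),(378,269))),("top",t,t0,((254,181),(318,193),(379,207)))):
    for x,y in ps:
        A,B=[cv2.moments(((w.min(2)>(110 if n=='scene' else 75))&(np.ptp(w,axis=2)<30)).astype(np.uint8),True) for w in(im[y-5:y+22,x-14:x+11],im0[y-5:y+22,x-14:x+11])]
        print(n,x,y,[(int(m['m00']),round(m['m10']/max(m['m00'],1),1),round(m['m01']/max(m['m00'],1),1)) for m in(B,A)])
# lid corners/lip predicted if shut: brightness before/after of the lid panel area and the lip
a=np.radians(-9.6);Rz=np.array([[np.cos(a),-np.sin(a)],[np.sin(a),np.cos(a)]])
def W(x,y,z): return [*(Rz@[x,y]+[.527,.213]),z]
lip=proj("scene",[W(-.079,0,.088),W(-.079,.05,.088),W(.09,0,.17),W(.04,-.05,.09)]).round().astype(int)
for u,v in lip: print((u,v),s0[v,u],s[v,u])
u,v=lip[0];print(s[v-6:v+7,u].mean(1).round())
E
```

```text
tcp in box [-0.0347  0.2508  0.329 ] F box [-0.3 -0.2  0.4] t 20.65
scene 278 214 [(58, 13.7, 15.1), (60, 13.6, 15.3)]
scene 327 240 [(63, 13.6, 14.7), (0, 0.0, 0.0)]
scene 378 269 [(101, 13.3, 13.6), (103, 13.4, 13.6)]
top 254 181 [(47, 13.9, 12.1), (41, 15.0, 12.2)]
top 318 193 [(42, 10.3, 11.0), (0, 0.0, 0.0)]
top 379 207 [(52, 6.9, 8.8), (52, 6.9, 8.8)]
(np.int64(181), np.int64(193)) [103  96  96] [41 38 39]
(np.int64(169), np.int64(186)) [100  94  93] [101  95  94]
(np.int64(222), np.int64(139)) [147 145 146] [34 33 35]
(np.int64(225), np.int64(178)) [91 85 84] [232 229 230]
[73. 38. 37. 38. 37. 38. 39. 39. 36. 50. 77. 82. 57.]
```

The lid is shut: its lip is at the predicted rim pixels, and contact was at 91 mm. Canisters a and c stand on their spots.

```bash
python3 -c "
from bench import robot
print(robot.finish_job())"
```

```text
the job is handed in; nothing more can be done
None
```

I handed the job in: canister b, which weighed about 2.0–2.5 N against 0.6 N for canister a, stands upright in the dry box with the lid pushed shut. Canister a is back upright on its spot; I left canister c where it stood and did not lift it, because b was already clearly the full one.

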